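# Turn over the contact module and seat its taper

## Robot

A 7-joint arm with a two-finger parallel gripper is mounted at the origin on a cart in front of the work surface, level with it; the furniture and walls round the work are solid. World frame = base frame: x ahead of the robot, y to its left, z up, the work surface at z = 0. Lengths are in m, angles in rad, forces in N, time in s.
With the tool pointing down it reaches from about 0.425 to 0.875 m from the base axis. Payload 9.9 kg.
Tool frame: the origin (TCP) lies at the very end of the fingers, on their centre line; the grasp point (between the pads) lies 19 mm behind it; x points along the fingers, y is the direction in which the jaws open and shut, and the axes are right-handed (so a half turn about x gives the same grasp; the last joint's range is limited). The gripper opens to 85 mm and grips with 20 to 120 N. Pads are 22 mm wide; open, the fingers measure 114 mm over their backs; the gripper's body (76 mm by 85 mm) begins 54 mm behind the grasp point. The pads swing forward as they close: fully open they stand 13 mm farther back than shut.
Start: joints at [1.033, 0.576, 0.025, 1.437, -0.015, 1.129, -0.057], TCP at [0.296, -0.607, 0.231] pointing down, gripper open.
Joint ranges: [-2.76, 2.76], [-0.34, 2.15], [-1.52, 1.57], [0.19, 2.46], [-1.09, 4.23], [0.17, 1.99], [-2.82, 2.82]. Speed limits (rad/s): [2.22, 2.22, 3.01, 3.01, 3.14, 3.14, 3.14].

## Interface

Orientations are given as a unit quaternion [x, y, z, w].
In Python, from rig import ctrl gives the robot as it stands.
- The arm moves only by the tool play_rows, never from a script. Its argument "increments" is a list of rows, each a list of 5 numbers: the shift along the world's x, y, z in m, then the turn about the world's z in rad, then the closure, from -1 (fully open) to 1 (shut). In form: [[x, y, z, twist, claw], ...]. A call has 1 to 5 rows; each row is the pose to reach, as a shift and turn from the pose commanded when the call began; what a row does not reach only later rows make up. A row lasts 1/12 s, in which the tool goes at most 41.7 mm and 7.16 degrees, less where a joint would pass 70% of its speed; a pose out of reach is approached as far as the arm can. A call with a gripper value outside its range is refused whole. The fingers move at their own pace and stop on an object; "newtons" is the grip in N (left out, the last holds). Time passes only in rows, so rows that repeat a pose let the fingers close. It gives the time, the measured TCP pose, the force and the opening at its end, in the units of the state.
- ctrl.get_state(): the state, without advancing time (a new reading comes with each control period).
- ctrl.snapshot(name): name is "side" or "top" or "wrist"; returns a dict with "img" (400x640x3 uint8, red, green, blue), "depth" (400x640 float32, m along the optical axis (not along the pixel's ray), 0 where there is no reading), "fx", "fy", "cx", "cy" (pixels), "origin" and "orientation" of the camera in the world; the wrist camera has in their place "tool_from_camera" (4x4, takes a point from camera to tool coordinates, whose origin is the TCP and whose axes are the tool frame's). Camera axes: x right, y down, z forward; pixel columns grow to the right and rows downward; lengths in m; the calibration is good to about 2 mm. A picture is of the moment at which its call begins: read the wrist's pose just before it.
- ctrl.job_done(): hands the job in, once; it reports no verdict.
The state is a dict: "t": time; "q": joint angles; "joint_vel": joint speeds; "joint_efforts": joint torques, N m; "eef_pos": TCP position; "tcp_rot": TCP orientation; "ft_force": force on the tool from outside, world axes, zero at the start; "torque": the same for the moment, N m; "finger_gap": opening from 0.0 (shut) to 1.0 (fully open).
Only numpy, scipy, OpenCV 4.12 (cv2) and the standard library are available. Lean on these libraries where they do the work, as an engineer would, in place of code of your own. Each camera call takes 0.05 s, during which the arm holds its last target. There are 200 camera calls.

## Task

One contact module has been put down upside down on the bench, on its orange-marked contact face. Turn it right way up and seat its tapered shank fully home in the empty socket, gently, so that it stands upright with the orange contact face on top. Do not disturb the module that is already in the other socket.

Things in the scene. Friction and masses are not known exactly. Their poses are not given: they have to be found in the camera images.
- module: Contact module, upside down at the start, loose, 0.22 kg: white head 56 x 56 x 48 mm, tapered aluminium shank 26 mm long on its back (44 mm diameter at the head, 27 at the flat tip). Origin: centre of the shank tip; z from there through the head (z = 26 to 74 mm) and out of the contact face; x, y square to the head's sides. z points down at the start, up when seated.
- module_face (a point): Centre of that module's contact face (its z = 74 mm): orange, with two brass bars; an orange band runs round the head beside it. It lies on the bench at the start. The module also lies steadily on any flat side of its head, shank level. Grip the head across any two opposite sides, 56 mm wide. Any yaw in the socket is right.
- module_loaded: A second, identical module (same size, origin and axes), loose but already seated right way up in socket_1, orange contact face on top. Leave it as it is.
- socket_1: Fixed socket that holds the loaded module: blue base plate 96 x 96 x 10 mm with a steel conical cup in the middle, 58 mm outside diameter at the rim, rim 48 mm over the bench. Origin: centre of the plate's underside, on the bench; z up. Either socket may stand left or right.
- socket_2: The empty socket, same size and axes as socket_1. Its conical cup matches the shank with 1 mm clearance all round: 46 mm diameter at the mouth, 32 mm deep. Home means the head's shoulder rests on the rim: module origin 26 mm below the rim, contact face 96 mm over the bench.
- socket_2_mouth (a point): Centre of the empty socket's mouth, level with the rim, 48 mm over the bench; z up.
- probe_stand: Bystander, fixed: probe stand right of the work. Brown base plate 203 x 200 mm, 23 mm high; probe head, arm and column stand over its middle line, from 60 mm in front of the origin to 130 mm behind it, 60 mm wide, up to 298 mm high. Origin: under the middle of the whole stand, on the bench; x to the back, z up. Keep the arm clear of it.
Mind the look-alikes: they are no part of the job. What is shaped like the module but blue is not meant.

How it is judged:
By the outcome, as a careful person would: the job done as asked, in the order asked, and still so for the second after the job is handed in, with the robot touching nothing.
It also fails if it takes over 67 s, if anything falls off the work surface, if the arm or the gripper's body presses on something with over 40 N, if the wrist force passes 120 N, or if a joint passes its speed limit or range.

## Working session

There is one attempt and no reset: what is moved stays moved. The work goes in short steps, Python scripts to look and compute and a tool call to move; the robot and the scene stay as the last step left them, time stands still between calls to the robot, and variables do not carry over. Pictures are saved under pics/ and viewed, about 8 in all and at most 12, crops included, and the job is handed in when it is done.

Besides the shell and the picture viewer there is one more tool, called after ">>>" by a JSON object that holds its "api" and its "payload", one argument or row to a line. play_rows: Moves the arm, as the interface text tells. Its arguments: {"type":"object","properties":{"increments":{"type":"array"},"newtons":{"type":"number"}},"required":["increments"]}

```bash
ls; mkdir -p pics; cat > h.py <<'E'
import numpy as np, cv2
from scipy.spatial.transform import Rotation as R
from rig import ctrl
def snap(n):
    s=ctrl.get_state(); d=ctrl.snapshot(n)
    if n=='wrist':
        T=np.eye(4);T[:3,:3]=R.from_quat(s['tcp_rot']).as_matrix();T[:3,3]=s['eef_pos'];T=T@np.array(d['tool_from_camera'])
    else:
        T=np.eye(4);T[:3,:3]=R.from_quat(d['orientation']).as_matrix();T[:3,3]=d['origin']
    d['T']=T
    v,u=np.mgrid[0:400,0:640]; z=d['depth']
    P=np.stack([(u-d['cx'])/d['fx']*z,(v-d['cy'])/d['fy']*z,z],-1)
    d['P']=P@T[:3,:3].T+T[:3,3]; d['P'][z==0]=np.nan
    return d
def save(d,name,crop=None,k=1):
    im=d['img'][...,::-1]
    if crop: a,b,c,e=crop; im=im[b:e,a:c]
    cv2.imwrite(f'pics/{name}.png',cv2.resize(im,None,fx=k,fy=k,interpolation=cv2.INTER_CUBIC))
def st():
    s=ctrl.get_state(); print({k:np.round(s[k],3).tolist() for k in ('t','eef_pos','tcp_rot','ft_force','finger_gap','q')})
E
python3 - <<'E'
from h import *
st()
t=snap('top');s=snap('side')
save(t,'top0');save(s,'side0')
print(t['T'],s['T'])
np.savez('s0.npz',t=t['P'],s=s['P'])
E
```

```text
pics
{'t': 0.0, 'eef_pos': [0.296, -0.606, 0.23], 'tcp_rot': [-0.689, -0.16, 0.689, -0.158], 'ft_force': [-0.545, 0.487, -0.104], 'finger_gap': 1.0, 'q': [1.033, 0.577, 0.025, 1.438, -0.015, 1.129, -0.057]}
[[-0.02548592 -0.99266184  0.11820722  0.32368654]
 [-0.99967265  0.02504086 -0.00524899  0.17545936]
 [ 0.00225046 -0.1183023  -0.99297508  1.56811805]
 [ 0.          0.          0.          1.        ]] [[-0.99601431 -0.04055697  0.07943942  0.4245734 ]
 [-0.08768021  0.60857975 -0.78863355  1.00749444]
 [-0.01636063 -0.79245557 -0.60971018  0.70507687]
 [ 0.          0.          0.          1.        ]]
```

View pics/top0.png

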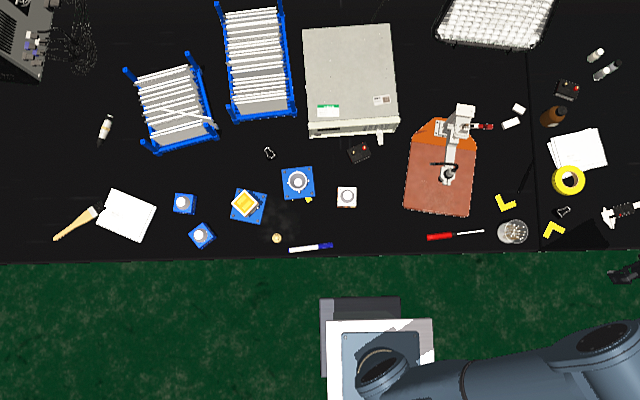

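View pics/side0.png

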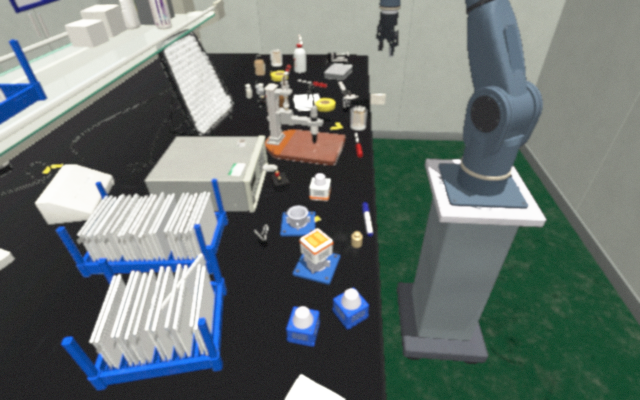

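Top view: the module (white, orange band at the bottom, shank up) is at top (347,197). The blue look-alikes at (184,204) and (202,235) are not meant. The empty socket is at (298,182) and the loaded one at (248,205), with the probe stand at (440,170). I choose the white one at (347,197).

```bash
python3 - <<'E'
from h import *
z=np.load('s0.npz');P=z['t']
for n,(a,b,c,d) in dict(mod=(325,175,370,220),emp=(270,155,325,210),loaded=(222,180,275,230),stand=(395,90,490,225)).items():
    Q=P[b:d,a:c].reshape(-1,3);Q=Q[~np.isnan(Q[:,0])]
    print(n,len(Q))
    for lo,hi in((.006,.016),(.042,.052),(.066,.08),(.09,.1),(.018,.028),(.2,.32)):
        S=Q[(Q[:,2]>lo)&(Q[:,2]<hi)]
        if len(S)>10:
            r=cv2.minAreaRect(S[:,:2].astype(np.float32))
            print(lo,hi,len(S),'med',S.mean(0).round(4),'rect',np.round(r[0],4),np.round(r[1],4),round(r[2],1), S.min(0).round(3),S.max(0).round(3))
t=cv2.imread('pics/top0.png')
a=cv2.resize(t[150:235,220:380],None,fx=5,fy=5,interpolation=cv2.INTER_CUBIC)
cv2.imwrite('pics/crop0.png',a)
E
```

```text
mod 2017
0.006 0.016 100 med [0.5138 0.0858 0.0079] rect [0.5197 0.0832] [0.1346 0.1353] 88.5 [0.452 0.016 0.006] [0.588 0.151 0.014]
0.042 0.052 171 med [0.5171 0.0872 0.0476] rect [0.5187 0.0873] [0.0551 0.0552] 84.0 [0.49  0.058 0.042] [0.546 0.116 0.052]
0.066 0.08 86 med [0.5177 0.0874 0.073 ] rect [0.518  0.0875] [0.0288 0.0296] 50.6 [0.503 0.072 0.066] [0.532 0.102 0.08 ]
emp 3009
0.006 0.016 680 med [0.5667 0.2331 0.0102] rect [0.5702 0.2352] [0.1664 0.1677] 88.7 [0.486 0.15  0.006] [0.655 0.317 0.016]
0.042 0.052 121 med [0.5721 0.2357 0.047 ] rect [0.5889 0.2678] [0.1348 0.0551] 61.1 [0.542 0.206 0.042] [0.646 0.313 0.052]
0.018 0.028 67 med [0.5734 0.2326 0.0224] rect [0.5749 0.2291] [0.0797 0.0846] 4.9 [0.536 0.184 0.018] [0.616 0.274 0.027]
loaded 2636
0.006 0.016 538 med [0.496  0.3787 0.0102] rect [0.5041 0.3873] [0.1557 0.151 ] 89.3 [0.428 0.309 0.006] [0.579 0.465 0.016]
0.066 0.08 15 med [0.4805 0.3677 0.0733] rect [0.4815 0.3669] [0.0017 0.0535] 44.4 [0.463 0.348 0.066] [0.501 0.387 0.078]
0.09 0.1 310 med [0.5013 0.3864 0.0958] rect [0.5006 0.386 ] [0.0562 0.0549]
[... 285 characters left out ...]
  0.006] [ 0.852 -0.06   0.016]
0.042 0.052 28 med [ 0.6756 -0.1992  0.0455] rect [ 0.6754 -0.18  ] [0.2114 0.1234] 37.1 [ 0.556 -0.218  0.042] [ 0.738 -0.067  0.051]
0.066 0.08 14 med [ 0.6892 -0.1439  0.0748] rect [ 0.6419 -0.1402] [0.1783 0.1514] 1.6 [ 0.554 -0.214  0.067] [ 0.733 -0.062  0.08 ]
0.09 0.1 11 med [ 0.7198 -0.1422  0.0951] rect [ 0.7099 -0.1368] [0.0385 0.1533] 1.6 [ 0.692 -0.213  0.091] [ 0.731 -0.06   0.099]
0.018 0.028 3976 med [ 0.5837 -0.196   0.023 ] rect [ 0.6098 -0.2053] [0.2015 0.295 ] 80.0 [ 0.451 -0.317  0.018] [ 0.761 -0.085  0.028]
0.2 0.32 737 med [ 0.6712 -0.2143  0.2414] rect [ 0.6399 -0.2084] [0.093  0.1939] 63.3 [ 0.561 -0.266  0.2  ] [ 0.737 -0.124  0.299]
```

View pics/crop0.png

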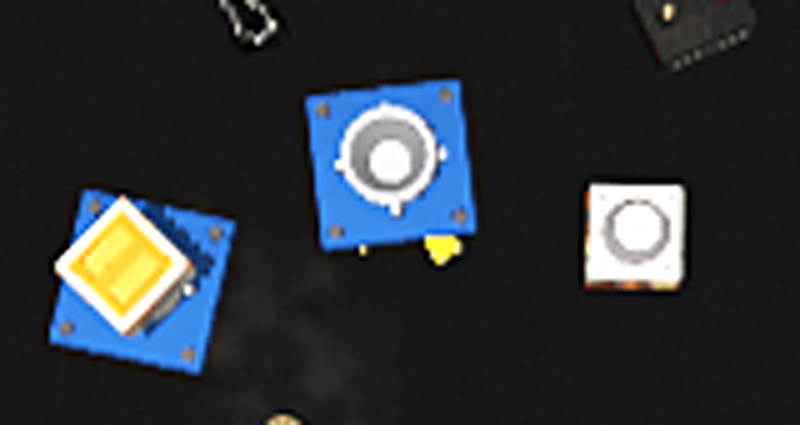

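```bash
python3 - <<'E'
from h import *
s=ctrl.get_state();M=R.from_quat(s['tcp_rot']).as_matrix();print(M.round(3)); a=np.arctan2(M[1,1],M[0,1]);print('jaw yaw',a, 'q7',s['q'])
d=snap('top')
def px(u,v,z):
    r=d['T'][:3,:3]@np.array([(u-d['cx'])/d['fx'],(v-d['cy'])/d['fy'],1]);o=d['T'][:3,3];return (o+r*(z-o[2])/r[2]).round(4)
print('rim',px(220+389.5/5-.4,150+156/5-.4,.048))
for u,v in((590,186),(683,186),(683,284),(588,284)): print('mod corner',px(220+u/5-.4,150+v/5-.4,.048))
P=d['P'];Q=P[160:205,275:320].reshape(-1,3);Q=Q[(Q[:,2]>.043)&(Q[:,2]<.053)&(np.hypot(Q[:,0]-.572,Q[:,1]-.2345)<.036)]
c=cv2.minEnclosingCircle(Q[:,:2].astype(np.float32));print(len(Q),Q.mean(0),c)
E
```

```text
[[-0.001  0.438 -0.899]
 [ 0.001 -0.899 -0.438]
 [-1.    -0.001  0.   ]]
jaw yaw -1.116908718282127 q7 [ 1.03316942  0.57643812  0.02481464  1.43784691 -0.01498475  1.12899146
 -0.0565054 ]
rim [0.5669 0.2319 0.048 ]
mod corner [0.5458 0.1127 0.048 ]
mod corner [0.5444 0.0572 0.048 ]
mod corner [0.4856 0.0592 0.048 ]
mod corner [0.487  0.1157 0.048 ]
110 [0.57115795 0.23315763 0.04725902] ((0.569625735282898, 0.23285947740077972), 0.028322162106633186)
```

>>> {"api": "play_rows", "payload": {
  "increments": [
    [0.012, 0.035, 0.004, 0.06, -1],
    [0.025, 0.07, 0.008, 0.12, -1],
    [0.038, 0.105, 0.012, 0.18, -1],
    [0.05, 0.14, 0.016, 0.24, -1],
    [0.064, 0.176, 0.02, 0.3, -1]
  ],
  "newtons": 20
}}

```text
t: 0.57
eef_pos: [0.3597, -0.4291, 0.2512]
tcp_rot: [-0.657, -0.261, 0.657, -0.261]
ft_force: [1.0, -0.0, -0.0]
finger_gap: 1.001
```

>>> {"api": "play_rows", "payload": {
  "increments": [
    [0.012, 0.036, 0, 0.06, -1],
    [0.024, 0.072, 0, 0.12, -1],
    [0.036, 0.108, 0, 0.18, -1],
    [0.048, 0.144, 0, 0.24, -1],
    [0.06, 0.18, 0, 0.3, -1]
  ]
}}

```text
t: 0.98
eef_pos: [0.42, -0.2489, 0.2513]
tcp_rot: [-0.611, -0.356, 0.611, -0.356]
ft_force: [0.3, 0.0, 0.2]
finger_gap: 1.003
```

>>> {"api": "play_rows", "payload": {
  "increments": [
    [0.004, 0.038, 0, 0.06, -1],
    [0.008, 0.076, 0, 0.12, -1],
    [0.012, 0.114, 0, 0.18, -1],
    [0.016, 0.152, 0, 0.24, -1],
    [0.02, 0.19, 0, 0.3, -1]
  ]
}}

```text
t: 1.4
eef_pos: [0.4396, -0.0589, 0.2514]
tcp_rot: [-0.551, -0.444, 0.551, -0.444]
ft_force: [1.6, -0.3, 0.3]
finger_gap: 1.004
```

>>> {"api": "play_rows", "payload": {
  "increments": [
    [0.019, 0.037, 0, 0.045, -1],
    [0.038, 0.074, 0, 0.09, -1],
    [0.058, 0.11, 0, 0.135, -1],
    [0.077, 0.147, 0, 0.18, -1],
    [0.077, 0.147, 0, 0.18, -1]
  ]
}}

```text
t: 1.82
eef_pos: [0.5192, 0.095, 0.2514]
tcp_rot: [0.508, 0.494, -0.505, 0.493]
ft_force: [-0.9, 0.1, 1.3]
finger_gap: 0.995
```

```bash
python3 - <<'E'
from h import *
st();ctrl.snapshot('side');st()
d=snap('wrist');P=d['P'];save(d,'w1')
for lo,hi in((.043,.053),(.068,.08)):
    m=(P[...,2]>lo)&(P[...,2]<hi)&(np.hypot(P[...,0]-.517,P[...,1]-.087)<.06);S=P[m]
    if len(S): print(len(S),S.mean(0).round(4),[np.round(x,4) for x in cv2.minAreaRect(S[:,:2].astype(np.float32))])
m=(P[...,2]>.043)&(P[...,2]<.053)&(np.hypot(P[...,0]-.569,P[...,1]-.2325)<.033);S=P[m];print(len(S)); 
if len(S): print(cv2.minEnclosingCircle(S[:,:2].astype(np.float32)))
st()
E
```

```text
{'t': 1.817, 'eef_pos': [0.519, 0.095, 0.251], 'tcp_rot': [0.508, 0.494, -0.505, 0.493], 'ft_force': [-0.881, 0.137, 1.288], 'finger_gap': 0.995, 'q': [0.063, 0.36, -0.458, 1.786, 0.177, 1.033, -0.486]}
{'t': 1.867, 'eef_pos': [0.518, 0.091, 0.251], 'tcp_rot': [0.508, 0.493, -0.507, 0.492], 'ft_force': [0.216, -0.309, -0.429], 'finger_gap': 1.0, 'q': [0.066, 0.358, -0.455, 1.789, 0.177, 1.034, -0.484]}
1219 [0.5172 0.0901 0.0477] [array([0.5175, 0.087 ]), array([0.0563, 0.0553]), np.float64(86.967)]
552 [0.5171 0.0882 0.0731] [array([0.5171, 0.0872]), array([0.0297, 0.0291]), np.float64(45.3077)]
1122
((0.5678558349609375, 0.2327193021774292), 0.028844572603702545)
{'t': 1.917, 'eef_pos': [0.517, 0.088, 0.251], 'tcp_rot': [-0.508, -0.492, 0.508, -0.491], 'ft_force': [0.18, -0.346, -0.882], 'finger_gap': 1.001, 'q': [0.069, 0.357, -0.452, 1.792, 0.178, 1.034, -0.484]}
```

View pics/w1.png

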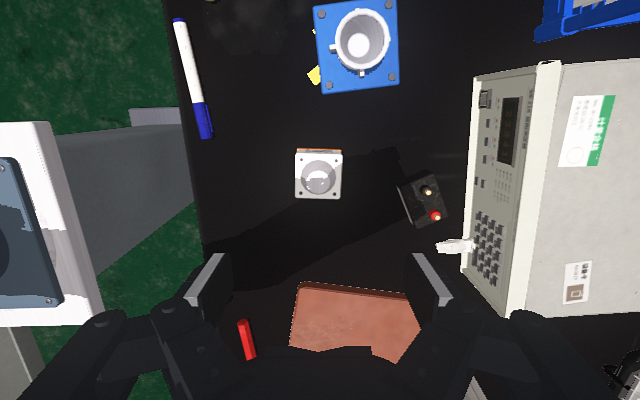

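>>> {"api": "play_rows", "payload": {
  "increments": [
    [0, 0, -0.038, 0, -1],
    [0, 0, -0.076, 0, -1],
    [0, 0, -0.114, 0, -1],
    [0, 0, -0.14, 0, -1],
    [0, 0, -0.16, 0, -1]
  ]
}}

```text
t: 2.33
eef_pos: [0.5152, 0.084, 0.0889]
tcp_rot: [-0.509, -0.49, 0.511, -0.49]
ft_force: [-0.5, -0.3, -0.1]
finger_gap: 1.003
```

>>> {"api": "play_rows", "payload": {
  "increments": [
    [0, 0, -0.025, 0, -1],
    [0, 0, -0.05, 0, -1],
    [0, 0, -0.07, 0, -1],
    [0, 0, -0.08, 0, -1],
    [0, 0, -0.081, 0, -1]
  ]
}}

```text
t: 2.75
eef_pos: [0.5156, 0.0848, 0.0087]
tcp_rot: [-0.508, -0.491, 0.511, -0.49]
ft_force: [0.7, 0.3, -0.3]
finger_gap: 1.002
```

>>> {"api": "play_rows", "payload": {
  "increments": [
    [0, 0, 0, 0, 1],
    [0, 0, 0, 0, 1],
    [0, 0, 0, 0, 1],
    [0, 0, 0, 0, 1],
    [0, 0, 0, 0, 1]
  ],
  "newtons": 20
}}

```text
t: 3.17
eef_pos: [0.5177, 0.0862, 0.0116]
tcp_rot: [0.51, 0.49, -0.509, 0.491]
ft_force: [-0.2, -1.3, 8.1]
finger_gap: 0.657
```

>>> {"api": "play_rows", "payload": {
  "increments": [
    [0, 0, 0, 0, 1],
    [0, 0, 0, 0, 1],
    [0, 0, 0, 0, 1],
    [0, 0, 0, 0, 1],
    [0, 0, 0, 0, 1]
  ]
}}

```text
t: 3.58
eef_pos: [0.5177, 0.0861, 0.0116]
tcp_rot: [0.51, 0.49, -0.509, 0.491]
ft_force: [-0.4, -1.2, 7.2]
finger_gap: 0.652
```

>>> {"api": "play_rows", "payload": {
  "increments": [
    [0, 0, 0.01, 0, 1],
    [0, 0, 0.03, 0, 1],
    [0.015, 0.015, 0.05, 0, 1],
    [0.035, 0.04, 0.06, 0, 1],
    [0.051, 0.06, 0.06, 0, 1]
  ]
}}

```text
t: 4.0
eef_pos: [0.5704, 0.1478, 0.0743]
tcp_rot: [0.511, 0.49, -0.508, 0.491]
ft_force: [0.0, 1.3, -2.2]
finger_gap: 0.653
```

>>> {"api": "play_rows", "payload": {
  "increments": [
    [0, 0, -0.017, 0, 1],
    [0, 0.005, -0.017, 0, 1],
    [0, 0.013, -0.017, 0, 1],
    [0, 0.018, -0.017, 0, 1],
    [0, 0.018, -0.017, 0, 1]
  ]
}}

```text
t: 4.42
eef_pos: [0.5677, 0.1661, 0.0542]
tcp_rot: [0.509, 0.491, -0.508, 0.491]
ft_force: [0.2, 0.1, -2.1]
finger_gap: 0.652
```

```bash
python3 - <<'E'
from h import *
st();d=snap('side');save(d,'s1',(255,150,375,270),5)
E
```

```text
{'t': 4.417, 'eef_pos': [0.568, 0.166, 0.054], 'tcp_rot': [0.509, 0.491, -0.508, 0.491], 'ft_force': [0.158, 0.13, -2.102], 'finger_gap': 0.652, 'q': [-0.144, 0.673, -0.346, 1.846, 0.341, 0.68, -0.723]}
```

View pics/s1.png

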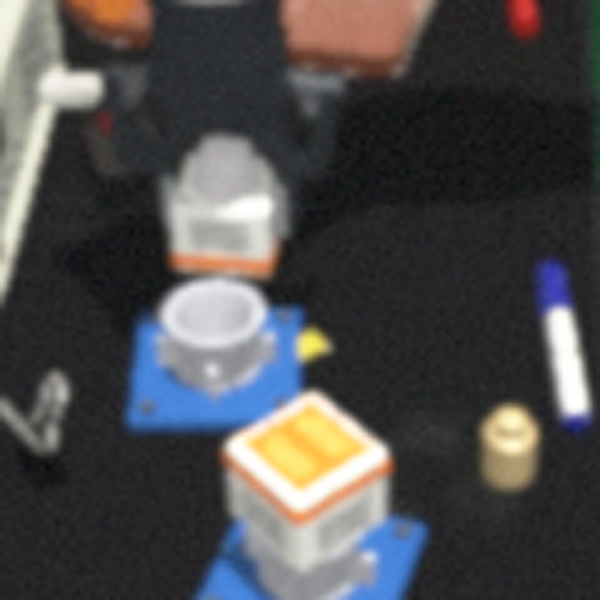

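The module is held with the shank up, its orange band at (222,262) just short of the empty rim at (214,315). Next I roll it over the rim in the loose grip.

>>> {"api": "play_rows", "payload": {
  "increments": [
    [0, 0.006, 0, 0, 1],
    [0, 0.011, 0, 0, 1],
    [0, 0.015, 0.003, 0, 1],
    [0, 0.019, 0.006, 0, 1],
    [0, 0.023, 0.0085, 0, 1]
  ]
}}

```text
t: 4.88
eef_pos: [0.5676, 0.1855, 0.0616]
tcp_rot: [-0.508, -0.49, 0.511, -0.491]
ft_force: [-0.0, -5.0, -3.3]
finger_gap: 0.649
```

>>> {"api": "play_rows", "payload": {
  "increments": [
    [0, 0.005, 0.002, 0, 1],
    [0, 0.01, 0.003, 0, 1],
    [0, 0.015, 0.0035, 0, 1],
    [0, 0.015, 0.0035, 0, 1],
    [0, 0.015, 0.0035, 0, 1]
  ]
}}

```text
t: 5.3
eef_pos: [0.5681, 0.2016, 0.0656]
tcp_rot: [-0.509, -0.49, 0.51, -0.491]
ft_force: [-0.2, -4.6, 1.0]
finger_gap: 0.65
```

```bash
python3 - <<'E'
from h import *
st();d=snap('side');save(d,'s2',(255,150,375,270),5)
E
```

```text
{'t': 5.3, 'eef_pos': [0.568, 0.202, 0.066], 'tcp_rot': [-0.509, -0.49, 0.51, -0.491], 'ft_force': [-0.228, -4.635, 0.993], 'finger_gap': 0.65, 'q': [-0.201, 0.67, -0.347, 1.806, 0.327, 0.722, -0.764]}
```

View pics/s2.png

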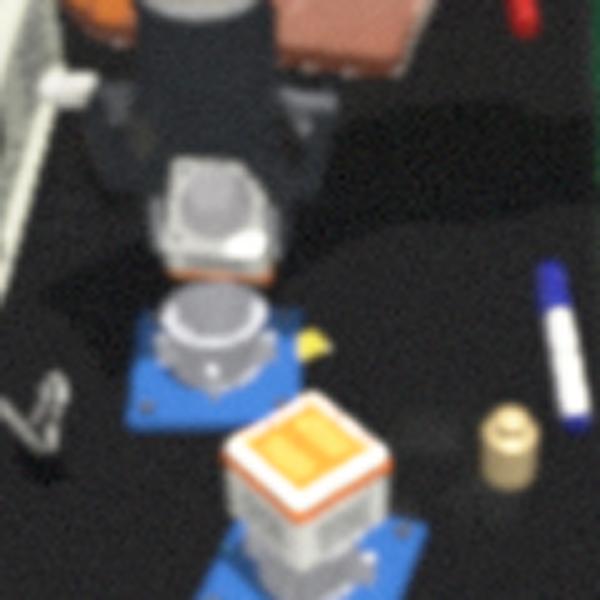

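>>> {"api": "play_rows", "payload": {
  "increments": [
    [0, 0.005, 0, 0, 1],
    [0, 0.01, -0.001, 0, 1],
    [0, 0.015, -0.003, 0, 1],
    [0, 0.019, -0.0055, 0, 1],
    [0, 0.0235, -0.008, 0, 1]
  ]
}}

```text
t: 5.77
eef_pos: [0.5691, 0.2255, 0.0591]
tcp_rot: [0.51, 0.49, -0.509, 0.491]
ft_force: [-1.8, -6.3, 23.2]
finger_gap: 0.652
```

>>> {"api": "play_rows", "payload": {
  "increments": [
    [0, 0.004, -0.002, 0, 1],
    [0, 0.004, -0.003, 0, 1],
    [0, 0.004, -0.003, 0, 1]
  ]
}}

```text
t: 6.02
eef_pos: [0.5693, 0.2311, 0.0565]
tcp_rot: [0.51, 0.49, -0.508, 0.491]
ft_force: [-2.4, -3.1, 15.7]
finger_gap: 0.652
```

```bash
python3 - <<'E'
from h import *
st();d=snap('side');save(d,'s3',(255,150,375,270),5)
E
```

```text
{'t': 6.017, 'eef_pos': [0.569, 0.231, 0.056], 'tcp_rot': [0.51, 0.49, -0.508, 0.491], 'ft_force': [-2.426, -3.107, 15.734], 'finger_gap': 0.652, 'q': [-0.251, 0.693, -0.339, 1.786, 0.331, 0.715, -0.805]}
```

View pics/s3.png

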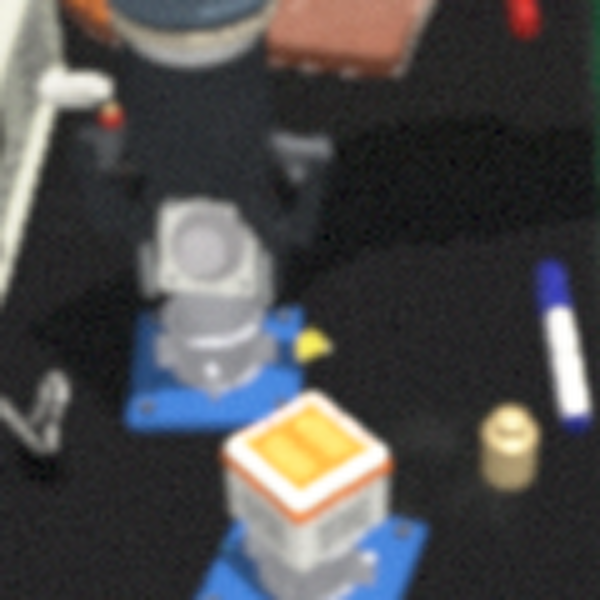

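>>> {"api": "play_rows", "payload": {
  "increments": [
    [0, 0, 0.03, 0, 1],
    [0, -0.01, 0.06, 0, 1],
    [-0.01, -0.045, 0.066, 0, 1],
    [-0.03, -0.08, 0.06, 0, 1],
    [-0.042, -0.115, 0.04, 0, 1]
  ]
}}

```text
t: 6.48
eef_pos: [0.5265, 0.116, 0.0972]
tcp_rot: [0.511, 0.49, -0.507, 0.492]
ft_force: [0.6, -1.2, -3.0]
finger_gap: 0.655
```

>>> {"api": "play_rows", "payload": {
  "increments": [
    [-0.006, -0.015, -0.03, 0, 1],
    [-0.006, -0.015, -0.06, 0, 1],
    [-0.006, -0.015, -0.075, 0, 1],
    [-0.006, -0.015, -0.08, 0, 1],
    [-0.006, -0.015, -0.082, 0, 1]
  ]
}}

```text
t: 6.9
eef_pos: [0.5197, 0.101, 0.0118]
tcp_rot: [-0.509, -0.491, 0.509, -0.49]
ft_force: [-0.1, -0.2, -2.3]
finger_gap: 0.651
```

>>> {"api": "play_rows", "payload": {
  "increments": [
    [0, 0, -0.003, 0, 1],
    [0, 0, -0.005, 0, 1],
    [0, 0, -0.005, 0, 0.5],
    [0, 0, -0.002, 0, -1],
    [0, 0, 0, 0, -1]
  ]
}}

```text
t: 7.32
eef_pos: [0.5212, 0.1011, 0.0141]
tcp_rot: [0.51, 0.49, -0.508, 0.491]
ft_force: [0.8, 0.3, 0.4]
finger_gap: 0.914
```

>>> {"api": "play_rows", "payload": {
  "increments": [
    [0, 0, 0, 0, -1],
    [0, 0, 0.03, 0, -1],
    [0, 0, 0.07, 0, -1],
    [0, -0.02, 0.11, 0, -1],
    [0, -0.04, 0.14, 0, -1]
  ]
}}

```text
t: 7.73
eef_pos: [0.5204, 0.0616, 0.1551]
tcp_rot: [0.509, 0.491, -0.508, 0.492]
ft_force: [1.8, -0.2, -0.4]
finger_gap: 0.999
```

```bash
python3 - <<'E'
from h import *
st();d=snap('side');save(d,'s4',(255,150,375,270),3);d=snap('wrist');save(d,'w4')
P=d['P']
m=(P[...,2]>.05)&(P[...,2]<.062)&(np.hypot(P[...,0]-.52,P[...,1]-.10)<.07);S=P[m]
print(len(S),S.mean(0).round(4),cv2.minAreaRect(S[:,:2].astype(np.float32)))
m=(P[...,2]>.03)&(P[...,2]<.05)&(np.hypot(P[...,0]-.52,P[...,1]-.12)<.06);S=P[m];print(len(S),S.mean(0),S.min(0),S.max(0))
a=cv2.imread('pics/s4.png');b=cv2.imread('pics/w4.png');cv2.imwrite('pics/m4.png',np.hstack([cv2.resize(a,(320,320)),cv2.resize(b,(480,300)).copy() if 0 else cv2.copyMakeBorder(cv2.resize(b,(480,300)),0,20,0,0,0)]))
E
```

```text
{'t': 7.733, 'eef_pos': [0.52, 0.062, 0.155], 'tcp_rot': [0.509, 0.491, -0.508, 0.492], 'ft_force': [1.832, -0.222, -0.35], 'finger_gap': 0.999, 'q': [0.091, 0.462, -0.427, 1.925, 0.257, 0.806, -0.509]}
3766 [0.5194 0.0952 0.0557] ((0.5193224549293518, 0.09546872973442078), (0.04925187677145004, 0.056289587169885635), 87.66443634033203)
1280 [0.5208781  0.12963278 0.04218131] [0.4959342  0.11636871 0.03008344] [0.54623116 0.14388888 0.04983706]
```

View pics/m4.png

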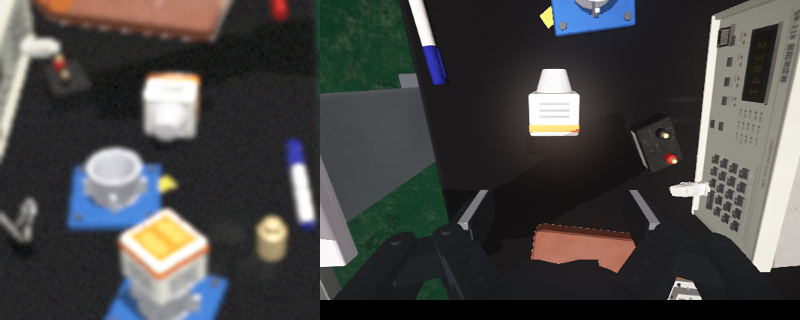

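The module lies on its side, orange face towards -y and shank towards the socket (+y). I regrip it near the face end and lift.

>>> {"api": "play_rows", "payload": {
  "increments": [
    [0, 0.015, -0.03, 0, -1],
    [-0.001, 0.0235, -0.07, 0, -1],
    [-0.001, 0.0235, -0.105, 0, -1],
    [-0.001, 0.0235, -0.13, 0, -1],
    [-0.001, 0.0235, -0.142, 0, -1]
  ]
}}

```text
t: 8.25
eef_pos: [0.5173, 0.0838, 0.0073]
tcp_rot: [-0.508, -0.492, 0.51, -0.49]
ft_force: [0.1, -0.8, 1.1]
finger_gap: 1.001
```

>>> {"api": "play_rows", "payload": {
  "increments": [
    [0, 0, 0, 0, -1],
    [0, 0, 0, 0, 1],
    [0, 0, 0, 0, 1],
    [0, 0, 0, 0, 1],
    [0, 0, 0, 0, 1]
  ],
  "newtons": 20
}}

```text
t: 8.67
eef_pos: [0.5198, 0.0838, 0.0117]
tcp_rot: [0.51, 0.49, -0.509, 0.491]
ft_force: [-0.9, 1.1, 5.0]
finger_gap: 0.655
```

>>> {"api": "play_rows", "payload": {
  "increments": [
    [0, 0, 0, 0, 1],
    [0, 0, 0, 0, 1],
    [0, 0, 0, 0, 1],
    [0, 0, 0.03, 0, 1],
    [0, 0, 0.07, 0, 1]
  ]
}}

```text
t: 9.08
eef_pos: [0.517, 0.0831, 0.0793]
tcp_rot: [-0.507, -0.492, 0.511, -0.49]
ft_force: [1.6, 0.2, -2.8]
finger_gap: 0.65
```

>>> {"api": "play_rows", "payload": {
  "increments": [
    [0, 0, 0.03, 0, 1],
    [0, 0, 0.03, 0, 1],
    [0, 0, 0.03, 0, 1],
    [0, 0, 0.03, 0, 1],
    [0, 0, 0.03, 0, 1]
  ]
}}

```text
t: 9.5
eef_pos: [0.5181, 0.0832, 0.1094]
tcp_rot: [-0.509, -0.491, 0.51, -0.49]
ft_force: [0.4, 0.7, -2.2]
finger_gap: 0.653
```

```bash
python3 - <<'E'
from h import *
st();d=snap('side');save(d,'s5',(255,120,375,240),5)
E
```

```text
{'t': 9.5, 'eef_pos': [0.518, 0.083, 0.109], 'tcp_rot': [-0.509, -0.491, 0.51, -0.49], 'ft_force': [0.444, 0.673, -2.189], 'finger_gap': 0.653, 'q': [0.027, 0.526, -0.403, 1.969, 0.308, 0.708, -0.601]}
```

View pics/s5.png

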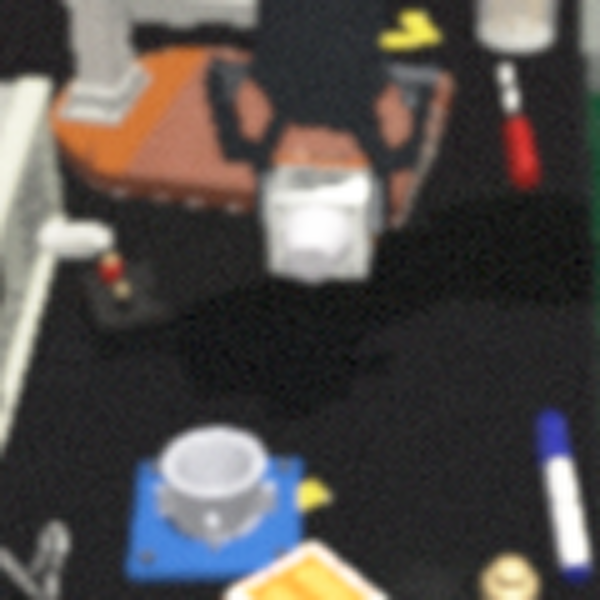

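It stays level in the grip, with no swing under gravity. I'll hook the shoulder lip on the near rim edge of the empty socket and rotate the shank down into the cup about it.

>>> {"api": "play_rows", "payload": {
  "increments": [
    [0.015, 0.02, 0, 0, 1],
    [0.03, 0.045, 0, 0, 1],
    [0.045, 0.065, -0.01, 0, 1],
    [0.05, 0.0765, -0.025, 0, 1],
    [0.05, 0.0765, -0.04, 0, 1]
  ]
}}

```text
t: 9.97
eef_pos: [0.5698, 0.1643, 0.069]
tcp_rot: [0.509, 0.492, -0.508, 0.491]
ft_force: [0.1, 0.8, -3.1]
finger_gap: 0.649
```

>>> {"api": "play_rows", "payload": {
  "increments": [
    [0, 0, -0.008, 0, 1],
    [0, 0, -0.015, 0, 1],
    [0, 0, -0.015, 0, 1],
    [0, 0, -0.015, 0, 1]
  ]
}}

```text
t: 10.3
eef_pos: [0.5687, 0.1594, 0.0552]
tcp_rot: [-0.509, -0.491, 0.51, -0.49]
ft_force: [0.3, 0.2, -1.6]
finger_gap: 0.652
```

```bash
python3 - <<'E'
from h import *
st();d=snap('side');P=d['P']
m=(abs(P[...,0]-.568)<.012)&(P[...,1]>.12)&(P[...,1]<.28)&(P[...,2]>.03)
S=P[m];
for y in np.arange(.14,.27,.006):
    q=S[abs(S[:,1]-y)<.003]
    if len(q): print(round(y,3),len(q),q[:,2].min().round(4),q[:,2].max().round(4))
E
```

```text
{'t': 10.3, 'eef_pos': [0.569, 0.159, 0.055], 'tcp_rot': [-0.509, -0.491, 0.51, -0.49], 'ft_force': [0.344, 0.188, -1.64], 'finger_gap': 0.652, 'q': [-0.125, 0.673, -0.359, 1.845, 0.352, 0.687, -0.725]}
0.14 16 0.4599 0.5145
0.146 17 0.4593 0.509
0.152 31 0.0956 0.5062
0.158 44 0.096 0.5025
0.164 50 0.0945 0.5008
0.17 113 0.0957 0.4917
0.176 45 0.0957 0.4871
0.182 46 0.0959 0.4801
0.188 30 0.0958 0.4761
0.194 119 0.0412 0.4734
0.2 427 0.0843 0.4703
0.206 169 0.0445 0.4681
0.212 115 0.032 0.4634
0.218 235 0.0302 0.4585
0.224 151 0.0315 0.4474
0.23 29 0.4037 0.4407
0.254 3 0.03 0.0311
0.26 28 0.0318 0.0488
0.266 3 0.0459 0.0473
```

>>> {"api": "play_rows", "payload": {
  "increments": [
    [0, 0, 0.002, 0, 1],
    [0, 0.005, 0.002, 0, 1],
    [0, 0.009, 0.003, 0, 1],
    [0, 0.0142, 0.0075, 0, 1],
    [0, 0.0175, 0.0105, 0, 1]
  ]
}}

```text
t: 10.77
eef_pos: [0.5691, 0.179, 0.0668]
tcp_rot: [0.509, 0.491, -0.509, 0.491]
ft_force: [1.0, -0.8, -1.8]
finger_gap: 0.649
```

>>> {"api": "play_rows", "payload": {
  "increments": [
    [0, 0.0033, 0.0027, 0, 1],
    [0, 0.007, 0.005, 0, 1],
    [0, 0.0115, 0.0065, 0, 1],
    [0, 0.0155, 0.008, 0, 1],
    [0, 0.0199, 0.0092, 0, 1]
  ]
}}

```text
t: 11.18
eef_pos: [0.569, 0.1979, 0.0753]
tcp_rot: [-0.509, -0.491, 0.509, -0.491]
ft_force: [0.5, -0.0, -1.7]
finger_gap: 0.654
```

```bash
python3 - <<'E'
from h import *
st();d=snap('side');save(d,'s6',(255,150,375,270),5)
E
```

```text
{'t': 11.183, 'eef_pos': [0.569, 0.198, 0.075], 'tcp_rot': [-0.509, -0.491, 0.509, -0.491], 'ft_force': [0.465, -0.033, -1.733], 'finger_gap': 0.654, 'q': [-0.181, 0.658, -0.368, 1.8, 0.331, 0.744, -0.762]}
```

View pics/s6.png

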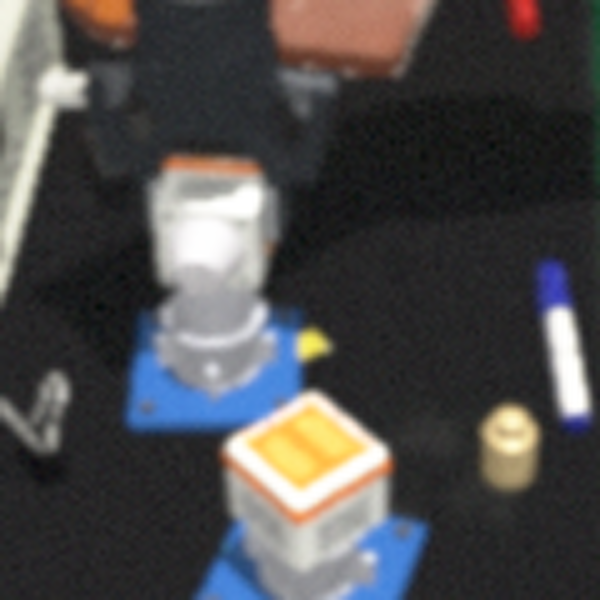

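```bash
cat >> h.py <<'E'
def prof(x=.568,w=.012,y0=.13,y1=.29):
    st();d=snap('side');P=d['P']
    m=(abs(P[...,0]-x)<w)&(P[...,1]>y0)&(P[...,1]<y1)&(P[...,2]>.03)&(P[...,2]<.15);S=P[m]
    for y in np.arange(y0,y1,.005):
        q=S[abs(S[:,1]-y)<.0025]
        if len(q): print(round(y,3),len(q),np.round(np.percentile(q[:,2],[2,50,98]),4))
    return d
E
python3 -c "
from h import *
prof()"
```

```text
{'t': 11.233, 'eef_pos': [0.569, 0.199, 0.076], 'tcp_rot': [0.509, 0.491, -0.509, 0.491], 'ft_force': [-0.138, 1.213, -1.77], 'finger_gap': 0.647, 'q': [-0.182, 0.658, -0.369, 1.799, 0.331, 0.744, -0.762]}
0.19 9 [0.1158 0.1172 0.1185]
0.195 7 [0.1168 0.1187 0.1197]
0.2 9 [0.1167 0.1193 0.1201]
0.205 8 [0.1169 0.1175 0.1187]
0.21 21 [0.0361 0.1189 0.1497]
0.215 29 [0.0321 0.0399 0.1196]
0.22 19 [0.0301 0.0429 0.1185]
0.225 8 [0.1156 0.1179 0.1186]
0.23 13 [0.1112 0.1177 0.1195]
0.235 32 [0.0656 0.1129 0.1189]
0.24 13 [0.1054 0.1089 0.1146]
0.245 16 [0.1014 0.1079 0.1124]
0.25 18 [0.097  0.1054 0.1087]
0.255 19 [0.0329 0.1032 0.1071]
0.26 86 [0.0322 0.0864 0.1041]
0.265 10 [0.041  0.0473 0.103 ]
```

The lip slid over the rim without turning the module (profile still level, force about 0). Instead I'll press the face end's lower edge down on the far rim, with the shank hanging outside the cup.

>>> {"api": "play_rows", "payload": {
  "increments": [
    [0, 0.005, 0.02, 0, 1],
    [0, 0.025, 0.03, 0, 1],
    [0, 0.05, 0.03, 0, 1],
    [0, 0.07, 0.015, 0, 1],
    [0, 0.0737, 0.0, 0, 1]
  ]
}}

```text
t: 11.7
eef_pos: [0.569, 0.2766, 0.0761]
tcp_rot: [0.51, 0.492, -0.507, 0.491]
ft_force: [0.6, 0.1, -2.4]
finger_gap: 0.653
```

>>> {"api": "play_rows", "payload": {
  "increments": [
    [0, 0, -0.006, 0, 1],
    [0, 0.001, -0.01, 0, 1],
    [0, 0.003, -0.0125, 0, 1],
    [0, 0.006, -0.015, 0, 1],
    [0, 0.009, -0.017, 0, 1]
  ]
}}

```text
t: 12.12
eef_pos: [0.5696, 0.2797, 0.0585]
tcp_rot: [0.51, 0.49, -0.509, 0.49]
ft_force: [-0.3, 0.3, -3.3]
finger_gap: 0.654
```

```bash
python3 -c "
from h import *
prof(y0=.23,y1=.36)"
```

```text
{'t': 12.117, 'eef_pos': [0.57, 0.28, 0.058], 'tcp_rot': [0.51, 0.49, -0.509, 0.49], 'ft_force': [-0.271, 0.293, -3.263], 'finger_gap': 0.654, 'q': [-0.316, 0.715, -0.353, 1.725, 0.336, 0.761, -0.873]}
0.27 7 [0.1005 0.101  0.1012]
0.275 5 [0.1013 0.1018 0.1021]
0.28 11 [0.1    0.1014 0.1042]
0.285 15 [0.0992 0.1009 0.1037]
0.29 47 [0.0999 0.137  0.149 ]
0.295 20 [0.0999 0.132  0.1461]
0.3 13 [0.0992 0.1016 0.1363]
0.305 11 [0.0994 0.1007 0.1017]
0.31 14 [0.0945 0.1013 0.1029]
0.315 37 [0.0517 0.0957 0.1031]
0.32 15 [0.061  0.0917 0.095 ]
0.325 20 [0.0823 0.09   0.0927]
0.33 14 [0.0786 0.0867 0.0907]
0.335 23 [0.0765 0.0856 0.0914]
0.34 63 [0.0615 0.0759 0.0889]
0.345 6 [0.0631 0.0706 0.0793]
```

>>> {"api": "play_rows", "payload": {
  "increments": [
    [0, 0, 0.012, 0, 1],
    [0, -0.006, 0.013, 0, 1],
    [0, -0.012, 0.013, 0, 1],
    [0, -0.014, 0.013, 0, 1],
    [0, -0.014, 0.013, 0, 1]
  ]
}}

```text
t: 12.58
eef_pos: [0.5694, 0.2645, 0.0714]
tcp_rot: [-0.509, -0.49, 0.51, -0.491]
ft_force: [-0.3, 0.1, -1.8]
finger_gap: 0.65
```

>>> {"api": "play_rows", "payload": {
  "increments": [
    [0, 0, -0.004, 0, 1],
    [0, 0, -0.008, 0, 1],
    [0, 0.001, -0.01, 0, 1],
    [0, 0.003, -0.012, 0, 1],
    [0, 0.005, -0.013, 0, 1]
  ]
}}

```text
t: 13.0
eef_pos: [0.5688, 0.2708, 0.0583]
tcp_rot: [-0.509, -0.49, 0.51, -0.491]
ft_force: [-2.6, -4.0, 8.1]
finger_gap: 0.654
```

```bash
python3 -c "
from h import *
prof(y0=.24,y1=.35)"
```

```text
{'t': 13.0, 'eef_pos': [0.569, 0.271, 0.058], 'tcp_rot': [-0.509, -0.49, 0.51, -0.491], 'ft_force': [-2.585, -4.036, 8.074], 'finger_gap': 0.654, 'q': [-0.303, 0.711, -0.354, 1.736, 0.337, 0.756, -0.864]}
0.26 3 [0.0998 0.0999 0.1011]
0.265 10 [0.101  0.1021 0.1045]
0.27 10 [0.1003 0.1016 0.1031]
0.275 14 [0.0999 0.1017 0.1037]
0.28 29 [0.0988 0.1288 0.1479]
0.285 43 [0.0994 0.1371 0.1494]
0.29 13 [0.0989 0.1002 0.1483]
0.295 11 [0.0978 0.1004 0.1018]
0.3 12 [0.0981 0.0991 0.1023]
0.305 30 [0.0716 0.0978 0.1014]
0.31 26 [0.0872 0.0912 0.0969]
0.315 16 [0.0815 0.0874 0.0898]
0.32 20 [0.0807 0.0855 0.0895]
0.325 17 [0.0775 0.083  0.0865]
0.33 60 [0.0583 0.0733 0.0837]
0.335 8 [0.0643 0.0766 0.0817]
```

>>> {"api": "play_rows", "payload": {
  "increments": [
    [0, 0.003, -0.002, 0, 1],
    [0, 0.006, -0.004, 0, 1],
    [0, 0.009, -0.0065, 0, 1],
    [0, 0.012, -0.009, 0, 1],
    [0, 0.014, -0.0115, 0, 1]
  ]
}}

```text
t: 13.47
eef_pos: [0.5698, 0.2865, 0.0477]
tcp_rot: [0.51, 0.491, -0.508, 0.491]
ft_force: [-0.6, -0.4, 8.9]
finger_gap: 0.654
```

```bash
python3 -c "
from h import *
prof(y0=.24,y1=.35)"
```

```text
{'t': 13.467, 'eef_pos': [0.57, 0.287, 0.048], 'tcp_rot': [0.51, 0.491, -0.508, 0.491], 'ft_force': [-0.565, -0.356, 8.928], 'finger_gap': 0.654, 'q': [-0.329, 0.732, -0.347, 1.725, 0.343, 0.743, -0.885]}
0.285 13 [0.0953 0.0969 0.0983]
0.29 17 [0.0923 0.0949 0.0972]
0.295 39 [0.0876 0.1207 0.1443]
0.3 61 [0.0882 0.1299 0.1497]
0.305 27 [0.0841 0.0883 0.1494]
0.31 24 [0.0807 0.0856 0.1464]
0.315 24 [0.0788 0.0823 0.0867]
0.32 13 [0.0772 0.0802 0.0829]
0.325 50 [0.0595 0.0707 0.0803]
0.33 27 [0.0441 0.0634 0.0685]
0.335 34 [0.0328 0.0555 0.0626]
0.34 33 [0.0438 0.0512 0.0586]
0.345 1 [0.053 0.053 0.053]
```

>>> {"api": "play_rows", "payload": {
  "increments": [
    [0, 0.002, -0.002, 0, 1],
    [0, 0.003, -0.004, 0, 1],
    [0, 0.003, -0.0065, 0, 1],
    [0, 0.003, -0.0065, 0, 1]
  ]
}}

```text
t: 13.85
eef_pos: [0.57, 0.2912, 0.0413]
tcp_rot: [0.51, 0.491, -0.507, 0.491]
ft_force: [0.7, 4.4, 7.9]
finger_gap: 0.655
```

```bash
python3 -c "
from h import *
prof(y0=.24,y1=.35)"
```

```text
{'t': 13.85, 'eef_pos': [0.57, 0.291, 0.041], 'tcp_rot': [0.51, 0.491, -0.507, 0.491], 'ft_force': [0.711, 4.427, 7.92], 'finger_gap': 0.655, 'q': [-0.337, 0.742, -0.344, 1.724, 0.346, 0.731, -0.892]}
0.29 2 [0.0904 0.0905 0.0907]
0.295 19 [0.0876 0.091  0.0935]
0.3 46 [0.0854 0.1163 0.148 ]
0.305 80 [0.0827 0.1233 0.1489]
0.31 32 [0.0792 0.083  0.1475]
0.315 26 [0.0737 0.0785 0.1384]
0.32 21 [0.0715 0.0738 0.078 ]
0.325 27 [0.0538 0.0698 0.0737]
0.33 53 [0.0469 0.0592 0.0711]
0.335 32 [0.0361 0.0478 0.0543]
0.34 34 [0.0304 0.041  0.0505]
0.345 5 [0.037  0.0407 0.042 ]
```

Tilted 35° now (top side slope). Next I push the shank tip against the outside of the cup from the -y side to bring it near vertical.

>>> {"api": "play_rows", "payload": {
  "increments": [
    [0, 0, 0.035, 0, 1],
    [0, 0, 0.07, 0, 1],
    [0, -0.035, 0.08, 0, 1],
    [0, -0.075, 0.08, 0, 1],
    [0, -0.115, 0.08, 0, 1]
  ]
}}

```text
t: 14.32
eef_pos: [0.5693, 0.1736, 0.1211]
tcp_rot: [0.509, 0.491, -0.508, 0.492]
ft_force: [0.8, -1.5, -3.5]
finger_gap: 0.654
```

>>> {"api": "play_rows", "payload": {
  "increments": [
    [-0.001, -0.025, 0, 0, 1],
    [-0.001, -0.034, 0, 0, 1],
    [-0.001, -0.034, -0.025, 0, 1],
    [-0.001, -0.034, -0.05, 0, 1],
    [-0.001, -0.034, -0.07, 0, 1]
  ]
}}

```text
t: 14.73
eef_pos: [0.5679, 0.1397, 0.0489]
tcp_rot: [0.509, 0.491, -0.509, 0.49]
ft_force: [0.1, -0.7, -2.9]
finger_gap: 0.648
```

>>> {"api": "play_rows", "payload": {
  "increments": [
    [0, 0, 0, 0, 1],
    [0, 0.005, 0, 0, 1],
    [0, 0.01, 0.001, 0, 1],
    [0, 0.014, 0.0025, 0, 1],
    [0, 0.018, 0.004, 0, 1]
  ]
}}

```text
t: 15.15
eef_pos: [0.5686, 0.158, 0.0556]
tcp_rot: [0.509, 0.49, -0.509, 0.491]
ft_force: [0.6, -7.7, -0.5]
finger_gap: 0.654
```

```bash
python3 -c "
from h import *
prof(y0=.12,y1=.22)"
```

```text
{'t': 15.15, 'eef_pos': [0.569, 0.158, 0.056], 'tcp_rot': [0.509, 0.49, -0.509, 0.491], 'ft_force': [0.61, -7.712, -0.536], 'finger_gap': 0.654, 'q': [-0.126, 0.67, -0.354, 1.849, 0.349, 0.682, -0.719]}
0.155 1 [0.1026 0.1026 0.1026]
0.16 10 [0.1033 0.1048 0.1076]
0.165 17 [0.1009 0.1041 0.1481]
0.17 55 [0.0967 0.1326 0.1492]
0.175 20 [0.0941 0.0983 0.1485]
0.18 20 [0.088  0.0941 0.1292]
0.185 16 [0.0727 0.0895 0.0924]
0.19 20 [0.0822 0.0864 0.0895]
0.195 43 [0.0628 0.0764 0.0868]
0.2 32 [0.0556 0.0662 0.0818]
0.205 34 [0.0431 0.056  0.0654]
0.21 27 [0.0391 0.0463 0.0566]
0.215 23 [0.031  0.0393 0.0533]
```

>>> {"api": "play_rows", "payload": {
  "increments": [
    [0, 0.004, 0.001, 0, 1],
    [0, 0.008, 0.002, 0, 1],
    [0, 0.012, 0.003, 0, 1],
    [0, 0.016, 0.004, 0, 1],
    [0, 0.02, 0.005, 0, 1]
  ]
}}

```text
t: 15.62
eef_pos: [0.569, 0.1715, 0.0606]
tcp_rot: [-0.509, -0.487, 0.512, -0.492]
ft_force: [-0.5, -16.4, 12.4]
finger_gap: 0.653
```

>>> {"api": "play_rows", "payload": {
  "increments": [
    [0, 0.004, 0.001, 0, 1],
    [0, 0.008, 0.002, 0, 1],
    [0, 0.011, 0.002, 0, 1],
    [0, 0.011, 0.002, 0, 1]
  ]
}}

```text
t: 15.95
eef_pos: [0.5696, 0.1849, 0.0635]
tcp_rot: [-0.51, -0.488, 0.51, -0.492]
ft_force: [-1.3, -12.6, 15.9]
finger_gap: 0.656
```

```bash
python3 -c "
from h import *
d=prof(y0=.14,y1=.24);save(d,'s7',(255,150,375,270),5)"
```

```text
{'t': 15.95, 'eef_pos': [0.57, 0.185, 0.063], 'tcp_rot': [-0.51, -0.488, 0.51, -0.492], 'ft_force': [-1.326, -12.554, 15.878], 'finger_gap': 0.656, 'q': [-0.173, 0.668, -0.352, 1.82, 0.341, 0.712, -0.756]}
0.16 2 [0.1038 0.104  0.1042]
0.17 3 [0.1095 0.1108 0.1117]
0.175 3 [0.1134 0.115  0.1152]
0.18 1 [0.1161 0.1161 0.1161]
0.185 9 [0.1155 0.118  0.1191]
0.19 22 [0.1079 0.1141 0.119 ]
0.195 51 [0.098  0.111  0.1494]
0.2 43 [0.0882 0.1018 0.1488]
0.205 61 [0.0468 0.0845 0.096 ]
0.21 75 [0.0394 0.0609 0.0865]
0.215 28 [0.0331 0.0401 0.0553]
0.22 9 [0.0307 0.0346 0.039 ]
```

View pics/s7.png

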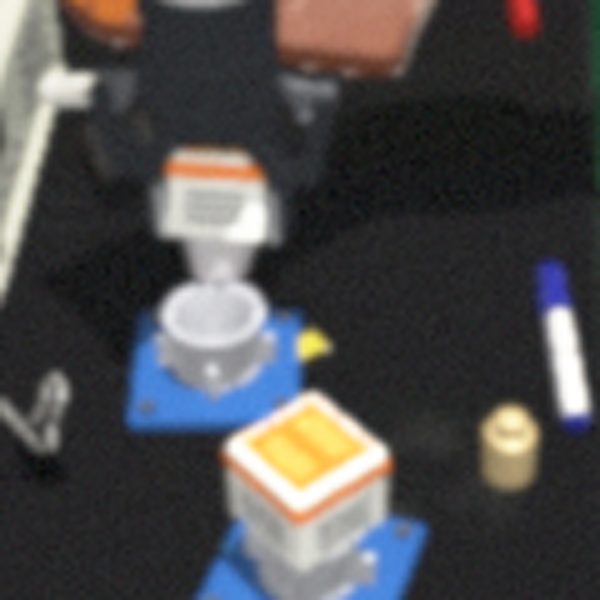

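About 29° from upright now. I lift, dip the tip into the cup, and let the cup and rim finish the straightening.

>>> {"api": "play_rows", "payload": {
  "increments": [
    [0, -0.004, 0.01, 0, 1],
    [0, 0, 0.035, 0, 1],
    [0, 0.02, 0.04, 0, 1],
    [0, 0.035, 0.04, 0, 1],
    [0, 0.037, 0.03, 0, 1]
  ]
}}

```text
t: 16.42
eef_pos: [0.5687, 0.2309, 0.0937]
tcp_rot: [0.511, 0.492, -0.506, 0.491]
ft_force: [0.4, 0.9, -2.6]
finger_gap: 0.654
```

>>> {"api": "play_rows", "payload": {
  "increments": [
    [-0.001, 0, -0.01, 0, 1],
    [-0.001, 0, -0.018, 0, 1],
    [-0.001, 0.001, -0.024, 0, 1],
    [-0.001, 0.002, -0.028, 0, 1]
  ]
}}

```text
t: 16.75
eef_pos: [0.5663, 0.2261, 0.0613]
tcp_rot: [-0.508, -0.491, 0.51, -0.49]
ft_force: [-0.4, -0.1, -1.8]
finger_gap: 0.653
```

```bash
python3 -c "
from h import *
prof(y0=.18,y1=.28)"
```

```text
{'t': 16.75, 'eef_pos': [0.566, 0.226, 0.061], 'tcp_rot': [-0.508, -0.491, 0.51, -0.49], 'ft_force': [-0.4, -0.077, -1.779], 'finger_gap': 0.653, 'q': [-0.237, 0.685, -0.353, 1.788, 0.334, 0.731, -0.806]}
0.195 1 [0.0992 0.0992 0.0992]
0.2 3 [0.0995 0.1011 0.1015]
0.205 2 [0.1033 0.1045 0.1057]
0.21 3 [0.1074 0.1087 0.1092]
0.22 1 [0.1153 0.1153 0.1153]
0.225 7 [0.1154 0.1162 0.1169]
0.23 21 [0.108  0.114  0.1168]
0.235 49 [0.1005 0.1089 0.1476]
0.24 49 [0.0937 0.1047 0.1471]
0.245 51 [0.0512 0.0883 0.0992]
0.25 72 [0.0463 0.0687 0.0877]
0.255 16 [0.0301 0.054  0.0793]
0.26 28 [0.0321 0.0413 0.0473]
0.265 5 [0.0314 0.0447 0.0471]
```

>>> {"api": "play_rows", "payload": {
  "increments": [
    [0, 0.003, -0.002, 0, 1],
    [0, 0.006, -0.003, 0, 1],
    [0, 0.009, -0.004, 0, 1],
    [0, 0.011, -0.005, 0, 1]
  ]
}}

```text
t: 17.13
eef_pos: [0.568, 0.2331, 0.0593]
tcp_rot: [-0.508, -0.488, 0.512, -0.492]
ft_force: [-2.5, -19.6, 23.1]
finger_gap: 0.653
```

```bash
python3 -c "
from h import *
prof(y0=.18,y1=.28)"
```

```text
{'t': 17.133, 'eef_pos': [0.568, 0.233, 0.059], 'tcp_rot': [-0.508, -0.488, 0.512, -0.492], 'ft_force': [-2.531, -19.602, 23.114], 'finger_gap': 0.653, 'q': [-0.255, 0.691, -0.346, 1.778, 0.339, 0.734, -0.823]}
0.205 3 [0.0988 0.0988 0.0997]
0.215 1 [0.1063 0.1063 0.1063]
0.22 6 [0.1074 0.1078 0.1099]
0.225 2 [0.1109 0.1109 0.111 ]
0.23 3 [0.1137 0.1142 0.1147]
0.235 21 [0.1073 0.1132 0.1156]
0.24 29 [0.0993 0.1072 0.1135]
0.245 73 [0.0928 0.1319 0.1472]
0.25 43 [0.0577 0.0898 0.1442]
0.255 86 [0.0372 0.0654 0.09  ]
0.26 39 [0.0323 0.0458 0.0804]
0.265 5 [0.0318 0.0441 0.0459]
```

>>> {"api": "play_rows", "payload": {
  "increments": [
    [0, -0.006, 0.006, 0, 1],
    [0, -0.014, 0.008, 0, 1],
    [0, -0.0165, 0.007, 0, 1],
    [0, -0.0165, 0.005, 0, 1],
    [0, -0.0155, 0.003, 0, 1]
  ]
}}

```text
t: 17.6
eef_pos: [0.5674, 0.223, 0.0613]
tcp_rot: [0.51, 0.491, -0.509, 0.491]
ft_force: [1.2, 0.9, 2.3]
finger_gap: 0.652
```

>>> {"api": "play_rows", "payload": {
  "increments": [
    [0, 0.002, -0.0005, 0, 1],
    [0, 0.004, -0.002, 0, 1],
    [0, 0.006, -0.0035, 0, 1],
    [0, 0.008, -0.005, 0, 1]
  ]
}}

```text
t: 17.93
eef_pos: [0.5669, 0.2304, 0.0562]
tcp_rot: [-0.509, -0.49, 0.51, -0.491]
ft_force: [-2.5, -3.0, 8.4]
finger_gap: 0.657
```

```bash
python3 -c "
from h import *
prof(y0=.18,y1=.27)"
```

```text
{'t': 17.933, 'eef_pos': [0.567, 0.23, 0.056], 'tcp_rot': [-0.509, -0.49, 0.51, -0.491], 'ft_force': [-2.5, -3.05, 8.374], 'finger_gap': 0.657, 'q': [-0.246, 0.693, -0.349, 1.788, 0.339, 0.721, -0.815]}
0.2 1 [0.0977 0.0977 0.0977]
0.205 1 [0.0999 0.0999 0.0999]
0.21 2 [0.1006 0.1017 0.1027]
0.215 6 [0.1047 0.1053 0.1061]
0.22 2 [0.1063 0.1066 0.1069]
0.225 5 [0.1078 0.1091 0.1096]
0.23 8 [0.1105 0.1109 0.1129]
0.235 25 [0.1006 0.1081 0.1123]
0.24 65 [0.0905 0.1031 0.1465]
0.245 69 [0.0497 0.0915 0.1493]
0.25 88 [0.0412 0.0634 0.1445]
0.255 20 [0.0323 0.0718 0.0818]
0.26 30 [0.0323 0.0414 0.0472]
0.265 2 [0.0402 0.0427 0.0452]
```

>>> {"api": "play_rows", "payload": {
  "increments": [
    [0, 0.002, -0.001, 0, 1],
    [0, 0.004, -0.002, 0, 1],
    [0, 0.006, -0.003, 0, 1],
    [0, 0.008, -0.004, 0, 1]
  ]
}}

```text
t: 18.32
eef_pos: [0.5671, 0.2376, 0.0522]
tcp_rot: [-0.509, -0.49, 0.51, -0.491]
ft_force: [-0.9, -5.8, 3.9]
finger_gap: 0.657
```

```bash
python3 -c "
from h import *
prof(y0=.18,y1=.27)"
```

```text
{'t': 18.317, 'eef_pos': [0.567, 0.238, 0.052], 'tcp_rot': [-0.509, -0.49, 0.51, -0.491], 'ft_force': [-0.86, -5.802, 3.883], 'finger_gap': 0.657, 'q': [-0.26, 0.702, -0.345, 1.782, 0.341, 0.718, -0.827]}
0.215 1 [0.0989 0.0989 0.0989]
0.22 3 [0.1011 0.1012 0.1015]
0.225 6 [0.1018 0.1028 0.1035]
0.23 3 [0.1046 0.1046 0.1049]
0.235 9 [0.105  0.1056 0.1071]
0.24 11 [0.1045 0.1068 0.1078]
0.245 42 [0.0402 0.1014 0.135 ]
0.25 133 [0.0413 0.0931 0.1477]
0.255 62 [0.031  0.0714 0.1275]
0.26 33 [0.0331 0.0453 0.1493]
0.265 6 [0.0437 0.0448 0.0485]
```

>>> {"api": "play_rows", "payload": {
  "increments": [
    [0, 0.002, -0.0005, 0, 1],
    [0, 0.004, -0.001, 0, 1],
    [0, 0.006, -0.001, 0, 1]
  ]
}}

```text
t: 18.62
eef_pos: [0.5677, 0.2426, 0.0513]
tcp_rot: [-0.509, -0.489, 0.51, -0.491]
ft_force: [0.9, -10.3, 7.4]
finger_gap: 0.656
```

```bash
python3 -c "
from h import *
prof(y0=.19,y1=.28)"
```

```text
{'t': 18.617, 'eef_pos': [0.568, 0.243, 0.051], 'tcp_rot': [-0.509, -0.489, 0.51, -0.491], 'ft_force': [0.943, -10.299, 7.352], 'finger_gap': 0.656, 'q': [-0.269, 0.705, -0.343, 1.776, 0.341, 0.72, -0.835]}
0.23 8 [0.1007 0.1021 0.1034]
0.235 9 [0.1029 0.1037 0.1042]
0.24 4 [0.1027 0.1032 0.1045]
0.245 10 [0.1038 0.1055 0.1062]
0.25 44 [0.0406 0.0998 0.1261]
0.255 132 [0.038  0.0912 0.147 ]
0.26 80 [0.0332 0.0662 0.1475]
0.265 8 [0.044  0.0962 0.149 ]
```

>>> {"api": "play_rows", "payload": {
  "increments": [
    [0, -0.002, 0, 0, 1],
    [0, -0.002, 0, 0, 0.2],
    [0, -0.002, 0, 0, -0.5],
    [0, -0.002, 0, 0, -1],
    [0, -0.002, 0.002, 0, -1]
  ]
}}

```text
t: 19.08
eef_pos: [0.5665, 0.2435, 0.0528]
tcp_rot: [-0.509, -0.491, 0.509, -0.491]
ft_force: [-0.1, -0.3, 0.4]
finger_gap: 0.989
```

>>> {"api": "play_rows", "payload": {
  "increments": [
    [0, 0, 0, 0, -1],
    [0, 0, 0.03, 0, -1],
    [0, 0, 0.07, 0, -1],
    [0, -0.02, 0.1, 0, -1],
    [0, -0.06, 0.13, 0, -1]
  ]
}}

```text
t: 19.5
eef_pos: [0.5668, 0.1941, 0.1809]
tcp_rot: [0.509, 0.493, -0.506, 0.492]
ft_force: [1.1, -0.5, -0.4]
finger_gap: 0.999
```

```bash
python3 - <<'E'
from h import *
d=prof(y0=.19,y1=.28)
t=snap('top');w=snap('wrist')
save(d,'s8',(255,150,375,270),3)
for n,D in(('side',d),('top',t),('wrist',w)):
    P=D['P'];m=(np.hypot(P[...,0]-.568,P[...,1]-.232)<.026)&(P[...,2]>.085)&(P[...,2]<.125);S=P[m]
    if len(S)>20:
        A=np.c_[S[:,:2]-[.568,.2326],np.ones(len(S))];c=np.linalg.lstsq(A,S[:,2],rcond=None)[0];print(n,len(S),'slope',c[:2].round(3),'z',c[2].round(4))
    m=(np.hypot(P[...,0]-.568,P[...,1]-.232)<.05)&(P[...,2]>.088)&(P[...,2]<.125);S=P[m]
    if len(S)>20: print(cv2.minAreaRect(S[:,:2].astype(np.float32)))
a=cv2.imread('pics/s8.png');save(w,'w8');b=cv2.imread('pics/w8.png')
cv2.imwrite('pics/m8.png',np.hstack([cv2.resize(a,(300,300)),cv2.resize(b,(480,300))]))
E
```

```text
{'t': 19.5, 'eef_pos': [0.567, 0.194, 0.181], 'tcp_rot': [0.509, 0.493, -0.506, 0.492], 'ft_force': [1.063, -0.466, -0.403], 'finger_gap': 0.999, 'q': [-0.139, 0.53, -0.416, 1.707, 0.249, 0.954, -0.679]}
0.21 9 [0.0933 0.094  0.0953]
0.215 8 [0.0931 0.0943 0.0958]
0.22 8 [0.0933 0.0957 0.0959]
0.225 10 [0.0926 0.0944 0.0954]
0.23 13 [0.0931 0.0944 0.0975]
0.235 5 [0.0927 0.0945 0.0954]
0.24 9 [0.0942 0.0952 0.0963]
0.245 12 [0.0937 0.0952 0.0964]
0.25 12 [0.0924 0.0948 0.0966]
0.255 12 [0.0308 0.0939 0.0953]
0.26 69 [0.0327 0.0705 0.0954]
0.265 83 [0.0454 0.0684 0.0937]
0.27 1 [0.0302 0.0302 0.0302]
side 167 slope [-0.004  0.008] z 0.0945
((0.5680946707725525, 0.2368621528148651), (0.05611667037010193, 0.0567985475063324), 0.8739021420478821)
top 244 slope [0.022 0.02 ] z 0.096
((0.5697647333145142, 0.23304402828216553), (0.05556724965572357, 0.056947726756334305), 88.88626861572266)
wrist 3612 slope [0.    0.002] z 0.0961
((0.5682563781738281, 0.23336131870746613), (0.05650801211595535, 0.05654951557517052), 89.96076965332031)
```

View pics/m8.png

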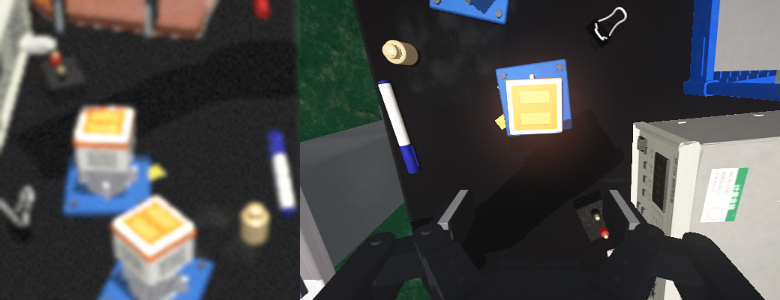

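Seated: face level at 96 mm (wrist and top depth), orange on top. I let the arm settle, check the loaded module and hand in.

>>> {"api": "play_rows", "payload": {
  "increments": [
    [0, -0.01, 0.02, 0, -1],
    [0, -0.01, 0.02, 0, -1],
    [0, -0.01, 0.02, 0, -1]
  ]
}}

```text
t: 19.9
eef_pos: [0.5672, 0.18, 0.1982]
tcp_rot: [0.51, 0.491, -0.509, 0.491]
ft_force: [-0.8, 0.4, -1.4]
finger_gap: 1.001
```

```bash
python3 - <<'E'
from h import *
st();t=snap('top');P=t['P'][180:230,222:275].reshape(-1,3);S=P[(P[:,2]>.09)&(P[:,2]<.1)]
print('loaded',S.mean(0).round(4),cv2.minAreaRect(S[:,:2].astype(np.float32)))
print(ctrl.job_done())
E
```

```text
{'t': 19.9, 'eef_pos': [0.567, 0.18, 0.198], 'tcp_rot': [0.51, 0.491, -0.509, 0.491], 'ft_force': [-0.8, 0.363, -1.401], 'finger_gap': 1.001, 'q': [-0.115, 0.508, -0.418, 1.693, 0.238, 0.99, -0.654]}
loaded [0.5002 0.3854 0.0954] ((0.5001828670501709, 0.3856584429740906), (0.05655495077371597, 0.05488694831728935), 43.755069732666016)
the job is handed in; nothing more can be done
None
```

The module is right way up and seated home in the empty socket, orange contact face on top. I handed the job in at about 20 s.

**How it was done:** I rolled the module onto its side over the socket rim in a light 20 N grip and set it down. I then regripped it near the contact face and worked the shank down, against the far rim, then the outside of the cup, then inside the cup. I let go with the shank in the cup about 12° off upright, and it settled home by itself.

**Final checks:**
- **Seated module:** the wrist camera puts the face at 96.1 mm and level, at (0.568, 0.233). The mouth was measured at (0.568, 0.2326).
- **Loaded module:** its measured position stayed within 1 mm and its yaw within 0.1°, which is within the measuring error.
- **Robot:** the gripper was open and clear of everything at hand-in.

**Disagreements and failures:**
- The side camera put the face at 94.5 mm, and the top camera showed a 0.02 slope on few pixels. The 1.5 mm height difference is within the stated 2 mm calibration. I trusted the wrist view for level, since it had far more points.
- Two early tries at turning the shank down failed: the shoulder lip slid over the rim, then the face end missed the far rim. A later push in the cup wedged the tip at the rim and I backed off.
- The highest forces I read were about 31 N at the wrist, in that push. Forces were only read at the end of each move.

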